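# Unlock and open the wide control box

## Task

Two grey control boxes lie on their backs on the bench with their access panels facing up and a key standing in each lock. On the wider box, turn the key a full quarter turn counter-clockwise (seen from above) while its panel is shut, then swing that panel up by its bar handle until it stands roughly upright, and let go. Leave the smaller box locked.

Things in the scene. Friction and masses are not known exactly. Their poses are not given: they have to be found in the camera images.
- wide_box: The wider of two grey control boxes, fixed to the bench: 160 (x) x 210 (y) x 80 mm high, under a 6 mm panel of the same outline (top face z = 86 mm). The other box is alike but 120 mm wide. Origin: centre of the underside; +x points to the hinged edge, -x to the panel's free edge near the robot, z up. The panel's hinge axis runs along y at x = +80, z = 80 mm.
- wide_key_grip (a point): Middle of the wing of the key in the wide box's lock, on its vertical turning axis, 31 mm above the panel's face; turns with the key. The dark steel wing is 46 mm long (point x), 10 mm thick (point y: pinch across it) and 24 mm tall (point z). In the box's frame: x = -50, y = -68, z = 117 mm.
- wide_handle (a point): Middle of the wide panel's handle: a round steel bar 10 mm thick, 80 mm long along y, on a leg at each end, its centre 40 mm off the panel's face, 28 mm from the free edge; moves with the panel. Shut, in the box's frame: x = -52, y = 45, z = 126 mm. Pinched, it can pivot between pads. The gap to the panel is 35 mm: let go with a small opening.
- wide_key (a joint): Turn of the wide box's key, rad: 0 to 0.1 locked, the wing square to the free edge; grows counter-clockwise seen from above to a stop at 1.57, the wing parallel to the free edge. Light friction (0.06 N m); it stays where left. Below about 1.15 rad the cam under the panel keeps the panel shut.
- wide_panel (a joint): Opening of the wide box's panel, rad: 0 shut (flat), 1.57 upright, stop at 1.75. The free edge swings up and away from the robot. It takes about 5 N at the handle to lift; the stiff hinge holds the panel wherever it is left.
- small_key (a joint): Turn of the smaller box's key in rad, near 0 when locked; it must stay locked.

How it is judged (in metres and radians):
On the way:
1. the wide box's key is turned a quarter turn (at least 1.25 rad) while its panel is still shut (under 0.15 rad) (value of joint wide_key above 1.25 rad and value of joint wide_panel below 0.15 rad), for 0.1 s.
At the end, for the whole second after the job is handed in: The wide box's panel stands open by itself, at rest, at 1.1 rad (63 degrees) or more, with its key still turned (1.1 rad or more); the smaller box's key is still locked (under 0.35 rad) (value of joint each of wide_panel, wide_key above 1.1 rad and velocity of joint wide_panel between -0.1 and 0.1 rad/s and value of joint small_key below 0.35 rad); the robot touches nothing.
It fails at once if the smaller box's key is turned (beyond 0.35 rad) (value of joint small_key above 0.35 rad).
It also fails if it takes over 51 s, if anything falls off the work surface, if the arm or the gripper's body presses on something with over 40 N, if the wrist force passes 120 N, or if a joint passes its speed limit or range.

## Robot

A 6-joint arm with a two-finger parallel gripper is mounted at the origin on a cart in front of the work surface, level with it; the furniture and walls round the work are solid. World frame = base frame: x ahead of the robot, y to its left, z up, the work surface at z = 0. Lengths are in mm, angles in rad, forces in N, time in s.
With the tool pointing down it reaches from about 350 to 775 mm from the base axis. Payload 7.3 kg.
Tool frame: the origin (TCP) lies at the very end of the fingers, on their centre line; the grasp point (between the pads) lies 19 mm behind it; x points along the fingers, y is the direction in which the jaws open and shut, and the axes are right-handed (so a half turn about x gives the same grasp; the last joint's range is limited). The gripper opens to 92 mm and grips with 3 to 60 N. Pads are 19 mm wide; open, the fingers measure 130 mm over their backs; the gripper's body (75 mm by 190 mm) begins 47 mm behind the grasp point.
Start: joints at [-1.441, 0.342, 1.524, -0, 1.275, -0.146], TCP at [142.988, -505.172, 226.741] pointing down, gripper open.
Joint ranges: [-2.53, 2.53], [-0.77, 2.02], [0.04, 2.7], [-1, 4.14], [0.28, 2.66], [-3.11, 3.11]. Speed limits (rad/s): [2.57, 2.57, 3.14, 3.14, 3.14, 3.14].

## Interface

Orientations are given as [roll, pitch, yaw] about the fixed x, y, z axes, in that order (R = Rz(yaw) Ry(pitch) Rx(roll)).
In Python, from plant import sensors, capture, bot gives the robot as it stands.
- The arm moves only by the shell command python3 -m crank 'ROWS' [OPENING]. ROWS is JSON, a list of rows, each an object of numbers: "dx", "dy", "dz": the shift along the tool's x, y, z in cm; "spin": the turn about the tool's x in rad. A call has 1 to 20 rows; each row is the pose to reach, as a shift and turn from the pose commanded when the call began, along the tool's axes at that moment; what a row does not reach only later rows make up. A row lasts 1/12 s, in which the tool goes at most 41.7 mm and 7.16 degrees, less where a joint would pass 70% of its speed; a pose out of reach is approached as far as the arm can. A call with a gripper value outside its range is refused whole. OPENING is the opening in per cent of the stroke, from 0 (shut) to 100 (fully open), set as the call begins (- or left out, the last holds). The fingers move at their own pace and stop on an object; the grip force is fixed at half the most. Time passes only in rows, so rows that repeat a pose let the fingers close. It gives the time, the measured TCP pose, the force and the opening at its end, in the units of the state.
- sensors.get_obs(): the state, without advancing time (a new reading comes with each control period).
- capture(name): name is "scene" or "top" or "wrist"; returns a dict with "frame" (384x512x3 uint8, blue, green, red), "vfov" (degrees; the focal length in pixels is half the picture's height over the tangent of half this angle, whatever the lens; pixels are square), "cx", "cy" (the principal point, pixels), "k1" (the pictures are not rectified: a ray, as slopes to the right and down, at radius r is drawn at 1 + k1 r^2 times it, then the intrinsics apply), "view" (4x4, takes a point from world to camera coordinates); the wrist camera has in their place "mount" (4x4, takes a point from camera to tool coordinates, whose origin is the TCP and whose axes are the tool frame's). Camera axes: x right, y down, z forward; pixel columns grow to the right and rows downward; lengths in mm; the calibration is good to about 2 mm. A picture is of the moment at which its call begins: read the wrist's pose just before it. There is no depth.
- bot.close_job(): hands the job in, once; it reports no verdict.
The state is a dict: "time": time; "joint_positions": joint angles; "dq": joint speeds; "tau": joint torques, N m; "tool_pos": TCP position; "tcp_rot": TCP orientation; "contact_force": force on the tool from outside, world axes, zero at the start; "moment": the same for the moment, N m; "grip_width": finger opening in mm.
Only numpy, scipy, OpenCV 4.12 (cv2) and the standard library are available. Lean on these libraries where they do the work, as an engineer would, in place of code of your own. Each camera call takes 0.05 s, during which the arm holds its last target.

## Working session

There is one attempt and no reset: what is moved stays moved. The work goes in short steps, Python scripts to look and compute and a shell command to move; the robot and the scene stay as the last step left them, time stands still between calls to the robot, and variables do not carry over. Pictures are saved under pics/ and viewed, and the job is handed in when it is done.

```bash
ls; mkdir -p pics; python3 - <<'E'
from plant import sensors, capture, bot
import cv2
print(sensors.get_obs())
for n in ["scene","top"]:
    c=capture(n); cv2.imwrite(f"pics/{n}0.png",c["frame"]); print({k:v for k,v in c.items() if k!="frame"})
E
```

```text
pics
{'time': 0.0, 'joint_positions': array([-1.44099950e+00,  3.42728058e-01,  1.52506927e+00, -8.11750226e-06,
        1.27539309e+00, -1.45981063e-01]), 'dq': array([-2.37134849e-03, -2.17821483e-04,  2.29933232e-04,  6.57995530e-05,
       -8.33426798e-04, -5.52690208e-04]), 'tau': array([-4.32506258e-04, -4.31241131e+01, -2.44222981e+01,  7.19081727e-02,
        5.57168364e-02, -1.50578148e-04]), 'tool_pos': array([ 142.92738666, -504.72247413,  226.02396299]), 'tcp_rot': array([-1.71191933,  1.56919854,  1.70545358]), 'contact_force': array([ 1.08960341,  0.46445827, -0.25400375]), 'moment': array([-0.05587356, -0.00945849,  0.04883223]), 'grip_width': 92.03282776284581}
{'vfov': 47.58603324118889, 'cx': 255.38075637417563, 'cy': 182.04971466437644, 'k1': -0.04204113755645736, 'view': array([[-9.09939809e-01, -4.14206961e-01, -2.10270471e-02,
         4.32075991e+02],
       [-1.57705941e-01,  3.92452592e-01, -9.06151091e-01,
         2.41429109e+02],
       [ 3.83586209e-01, -8.21226861e-01, -4.22431135e-01,
         7.47968686e+02],
       [ 0.00000000e+00,  0.00000000e+00,  0.00000000e+00,
         1.00000000e+00]])}
{'vfov': 48.151452286950615, 'cx': 256.1920640550037, 'cy': 195.3061541070212, 'k1': 0.004561653732404495, 'view': array([[ 2.81636319e-02, -9.99155711e-01,  2.99111166e-02,
        -1.68514133e+02],
       [-9.83250912e-01, -3.30808085e-02, -1.79229750e-01,
         5.48271188e+02],
       [ 1.80067913e-01, -2.43623720e-02, -9.83352440e-01,
         9.64766562e+02],
       [ 0.00000000e+00,  0.00000000e+00,  0.00000000e+00,
         1.00000000e+00]])}
```

View pics/scene0.png

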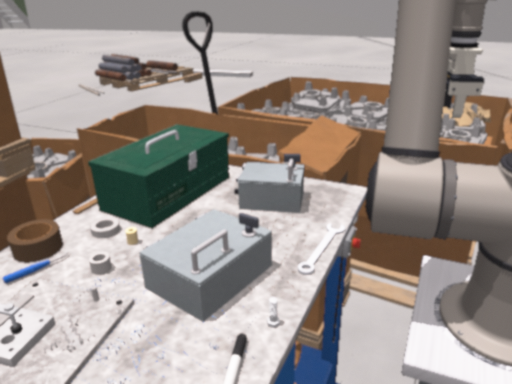

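View pics/top0.png

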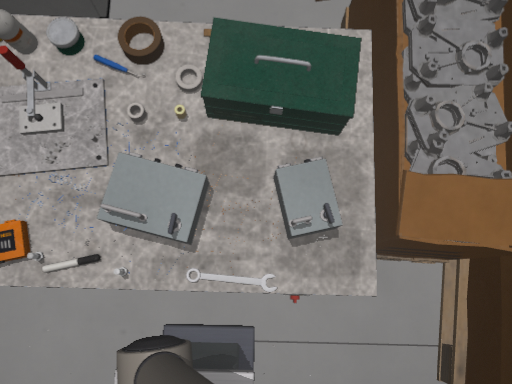

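The top view shows the wide box at about (155,197) and the small one at (307,198). Both are rotated, with the keys and handles on the near side. Next I'll zoom in and segment the panel.

```bash
cat > h.py <<'E'
import numpy as np, cv2
from scipy.spatial.transform import Rotation as R
def K(c):
    f=c["frame"].shape[0]/2/np.tan(np.radians(c["vfov"]/2)); return np.array([[f,0,c["cx"]],[0,f,c["cy"]],[0,0,1]])
def D(c): return np.array([c["k1"],0,0,0,0.])
def proj(c,P,V=None):
    V=c["view"] if V is None else V
    r=cv2.Rodrigues(V[:3,:3])[0]
    return cv2.projectPoints(np.atleast_2d(np.float64(P)),r,V[:3,3],K(c),D(c))[0].reshape(-1,2)
def ray(c,px,V=None):
    V=c["view"] if V is None else V
    u=cv2.undistortPoints(np.float64(px).reshape(-1,1,2),K(c),D(c)).reshape(-1,2)
    d=np.c_[u,np.ones(len(u))]@V[:3,:3]; o=-V[:3,:3].T@V[:3,3]
    return o,d
def plane(c,px,z,V=None):
    o,d=ray(c,px,V); return o+d*((z-o[2])/d[:,2:3])
def wview(c,obs):
    T=np.eye(4);T[:3,:3]=R.from_euler('xyz',obs["tcp_rot"]).as_matrix();T[:3,3]=obs["tool_pos"]
    return np.linalg.inv(T@c["mount"])
E
python3 - <<'E'
from plant import sensors, capture, bot
import cv2,numpy as np
from h import *
c=capture("top");f=c["frame"]
hsv=cv2.cvtColor(f,cv2.COLOR_BGR2HSV)
for p in [(140,190),(180,180),(240,200),(100,210),(160,225)]: print(p,hsv[p[1],p[0]])
cv2.imwrite("pics/topz.png",cv2.resize(f[140:260,80:360],None,fx=2.8,fy=2.8,interpolation=cv2.INTER_CUBIC))
s=capture("scene");cv2.imwrite("pics/scz.png",cv2.resize(s["frame"][140:320,130:330],None,fx=3.3,fy=3.3,interpolation=cv2.INTER_CUBIC))
E
```

```text
(140, 190) [ 98  15 140]
(180, 180) [100  16 143]
(240, 200) [  9  16 155]
(100, 210) [ 99  13 139]
(160, 225) [ 94  14 141]
```

View pics/topz.png

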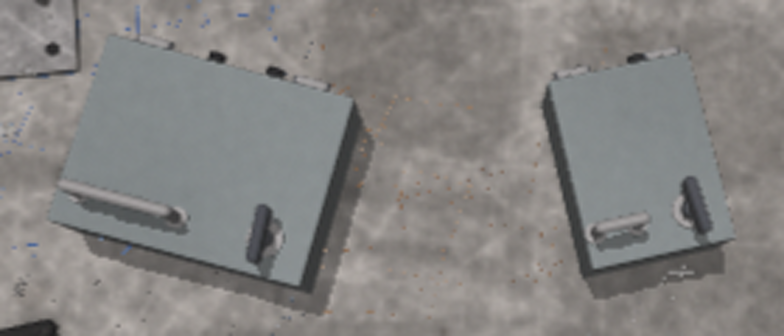

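View pics/scz.png

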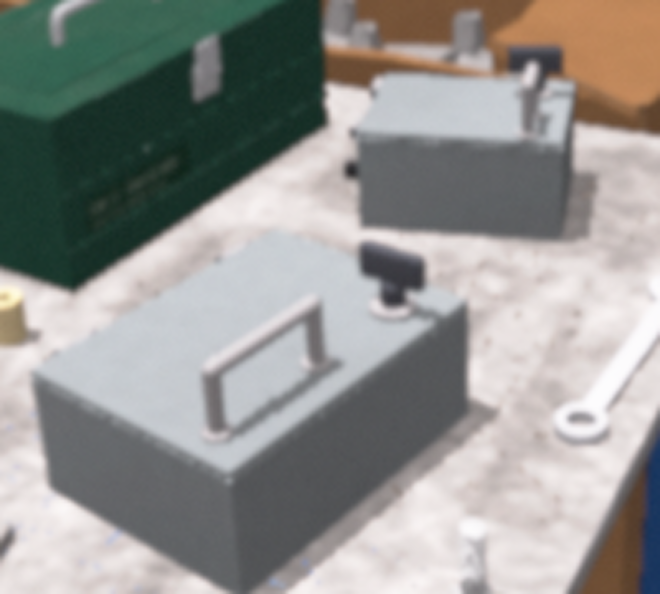

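Top zoom: the wide panel's corners are near (113,37), (357,99), (305,290) and (48,220). The key wing is at (261,233), and the handle runs from (62,186) to (182,217). I'll fit the pose from a colour mask.

```bash
python3 - <<'E'
from plant import sensors, capture, bot
import cv2,numpy as np
from h import *
c=capture("top");f=c["frame"]
hsv=cv2.cvtColor(f,cv2.COLOR_BGR2HSV)
m=((hsv[...,0]>85)&(hsv[...,0]<110)&(hsv[...,1]>7)&(hsv[...,1]<40)&(hsv[...,2]>115)&(hsv[...,2]<165)).astype(np.uint8)
m=cv2.morphologyEx(m,cv2.MORPH_OPEN,np.ones((3,3)))
k=cv2.findContours(m,0,cv2.CHAIN_APPROX_NONE)[0]
vis=cv2.resize(f,None,fx=1.5,fy=1.5)
pose=None
for q in k:
    if cv2.contourArea(q)<1500 or not(90<q[:,0,0].mean()<350 and 140<q[:,0,1].mean()<250): continue
    P=plane(c,q[:,0].astype(float),86)[:,:2]
    r=cv2.minAreaRect(P.astype(np.float32)); print(r)
    print(cv2.boxPoints(r).round(1).tolist())
# key from corner clicks
px=np.array([[113,37],[357,99],[305,290],[48,220]])/2.8+[80-.5+.18,140-.5+.18]
print(plane(c,px,86).round(1))
print("key",plane(c,np.array([[261,233]])/2.8+[79.7,139.7],129).round(1),"handle",plane(c,np.array([[62,186],[182,217]])/2.8+[79.7,139.7],131).round(1))
s=capture("scene")
a=np.array([[360,252],[423,278],[425,288],[362,275]]).mean(0)
def mid(p1,c1,p2,c2):
    o1,d1=ray(c1,p1);o2,d2=ray(c2,p2);d1=d1[0]/np.linalg.norm(d1);d2=d2[0]/np.linalg.norm(d2)
    A=np.c_[d1,-d2];t=np.linalg.lstsq(A,o2-o1,rcond=None)[0];x,y=o1+d1*t[0],o2+d2*t[1];return (x+y)/2,np.linalg.norm(x-y)
off=np.array([130,140])-.35
for n,pt,ps in [("key",(261,233),(392,268)),("hmid",(122,202),(263,337)),("cornL",(113,37),(36,375)) ]:
    print(n,mid(np.array([pt])/2.8+[79.7,139.7],c,np.array([ps])/3.3+off,s))
E
```

```text
((549.0381469726562, -270.4850158691406), (158.51968383789062, 118.23807525634766), 14.359679222106934)
[[457.6000061035156, -232.89999389648438], [486.8999938964844, -347.3999938964844], [640.5, -308.1000061035156], [611.2000122070312, -193.60000610351562]]
((537.4364624023438, 85.78567504882812), (207.7389678955078, 158.57969665527344), 76.93412780761719)
[[436.70001220703125, 2.5], [591.2000122070312, -33.29999923706055], [638.2000122070312, 169.0], [483.70001220703125, 204.89999389648438]]
[[635.7 165.8  86. ]
 [590.5 -36.7  86. ]
 [433.3  -3.   86. ]
 [482.8 204.4  86. ]]
key [[472.9  27.4 129. ]] handle [[504.  180.8 131. ]
 [483.1  87.9 131. ]]
key (array([474.23025488,  29.95248976, 112.56935155]), np.float64(1.0901928440979745))
hmid (array([496.58797192, 137.96229343, 122.03497013]), np.float64(4.832641972781919))
cornL (array([636.72479025, 167.30051829,  79.43882459]), np.float64(1.6935054477702618))
```

Box pose: centre (537.3, 85.8), yaw -13.07°. Triangulating the key gives (474, 30), which matches the predicted (473, 31). Next I'll work out the shift in tool axes.

```bash
cat > plan.py <<'E'
import sys
from plant import sensors
from h import *
C=np.array([537.3,85.8,0]);Y=np.radians(-13.07);RB=R.from_euler('z',Y).as_matrix()
def w(p): return C+RB@np.array(p,float)
def handle(th): 
    return w([80-132*np.cos(th)+46*np.sin(th),45,80+132*np.sin(th)+46*np.cos(th)])
def to(P,jawdeg=None,o=None):
    o=o or sensors.get_obs();T=R.from_euler('xyz',o["tcp_rot"]).as_matrix()
    d=T.T@(np.array(P)-o["tool_pos"])/10
    s=f"d(cm) {d.round(2)}"
    if jawdeg is not None:
        cur=np.degrees(np.arctan2(T[1,1],T[0,1])); s+=f" jaw {cur:.1f} ccw need {((jawdeg-cur+90)%180-90):.1f}deg spin {-np.radians((jawdeg-cur+90)%180-90):.3f}"
    print(s)
E
python3 - <<'E'
from plan import *
o=sensors.get_obs();T=R.from_euler('xyz',o["tcp_rot"]).as_matrix();print(T.round(3),w([-50,-68,117]),handle(0),handle(1.45))
k=w([-50,-68,117]);print(np.degrees(Y))
to(k+[0,0,90],np.degrees(Y)+90)
E
```

```text
[[ 0.     0.272 -0.962]
 [ 0.    -0.962 -0.272]
 [-1.    -0.    -0.   ]] [473.21766594  30.86863864 117.        ] [496.82344425 141.39360066 126.        ] [654.39144453 104.81333795 216.58124221]
-13.070000000000002
d(cm) [  1.97 -42.57 -46.37] jaw -74.2 ccw need -28.9deg spin 0.504
```

```bash
python3 -m crank '[{"dx":0,"dy":-5,"dz":-5.5,"spin":0.1},{"dx":0,"dy":-10,"dz":-11,"spin":0.2},{"dx":0,"dy":-20,"dz":-22,"spin":0.3},{"dx":0,"dy":-20,"dz":-22,"spin":0.3},{"dx":0,"dy":-30,"dz":-33,"spin":0.4},{"dx":0,"dy":-30,"dz":-33,"spin":0.4},{"dx":0,"dy":-30,"dz":-33,"spin":0.4},{"dx":0,"dy":-42.6,"dz":-46.4,"spin":0.5},{"dx":0,"dy":-42.6,"dz":-46.4,"spin":0.5},{"dx":0,"dy":-42.6,"dz":-46.4,"spin":0.5},{"dx":0,"dy":-42.6,"dz":-46.4,"spin":0.5},{"dx":0,"dy":-42.6,"dz":-46.4,"spin":0.5},{"dx":0,"dy":-42.6,"dz":-46.4,"spin":0.5},{"dx":0,"dy":-42.6,"dz":-46.4,"spin":0.5},{"dx":0,"dy":-42.6,"dz":-46.4,"spin":0.5},{"dx":0,"dy":-42.6,"dz":-46.4,"spin":0.5},{"dx":0,"dy":-42.6,"dz":-46.4,"spin":0.5},{"dx":0,"dy":-42.6,"dz":-46.4,"spin":0.5},{"dx":0,"dy":-42.6,"dz":-46.4,"spin":0.5},{"dx":0,"dy":-42.6,"dz":-46.4,"spin":0.5}]' 60
python3 - <<'E'
from plan import *
from plant import capture
k=w([-50,-68,117]); to(k+[0,0,90],np.degrees(Y)+90)
o=sensors.get_obs();c=capture("wrist");print(o["joint_positions"].round(2))
V=wview(c,o);f=c["frame"].copy()
for P,col in [(k,(0,0,255)),(handle(0),(0,255,0)),(w([-80,105,86]),(255,0,0)),(w([-80,-105,86]),(255,0,0))]:
    p=proj(c,P,V)[0];print(p.round(1));cv2.circle(f,tuple(int(v) for v in p.round()),3,col,1)
cv2.imwrite("pics/w1.png",cv2.resize(f,None,fx=1.5,fy=1.5))
E
```

```text
time: 1.97
tool_pos: [472.9, 29.8, 226.8]
tcp_rot: [1.376, 1.57, -1.992]
contact_force: [-0.1, 0.9, -0.6]
grip_width: 55.1
d(cm) [ 1.98 -0.11 -0.01] jaw -103.0 ccw need -0.1deg spin 0.002
[-0.1   0.25  1.66 -0.    1.24  1.7 ]
[257. 188.]
[143.3 192. ]
[108.8 205.1]
[288.8 205.7]
```

View pics/w1.png

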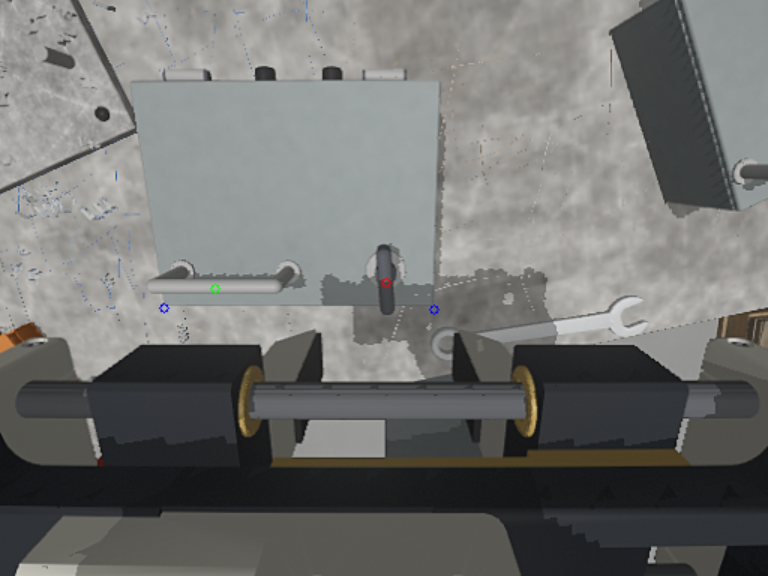

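The wrist view agrees with the estimate. The key wing is at (386,280) against a predicted (386,283), about 1.5 mm toward box +x. I'll descend onto the key.

```bash
python3 -m crank '[{"dx":3,"dy":-0.1,"dz":-0.15},{"dx":6,"dy":-0.1,"dz":-0.15},{"dx":8,"dy":-0.1,"dz":-0.15},{"dx":10,"dy":-0.1,"dz":-0.15},{"dx":11.5,"dy":-0.1,"dz":-0.15},{"dx":12.6,"dy":-0.1,"dz":-0.15},{"dx":12.6,"dy":-0.1,"dz":-0.15},{"dx":12.6,"dy":-0.1,"dz":-0.15}]' 
python3 - <<'E'
from plan import *
from plant import capture
k=w([-50,-68,98]); to(k)
o=sensors.get_obs();c=capture("wrist");cv2.imwrite("pics/w2.png",cv2.resize(c["frame"],None,fx=1.5,fy=1.5))
c=capture("scene");cv2.imwrite("pics/s2.png",cv2.resize(c["frame"][100:330,100:360],None,fx=2.5,fy=2.5))
E
```

```text
d(cm) [12.89 -0.11  0.  ]invalid input at $[0]: expected keys dx, dy, dz, spin
```

View pics/w2.png

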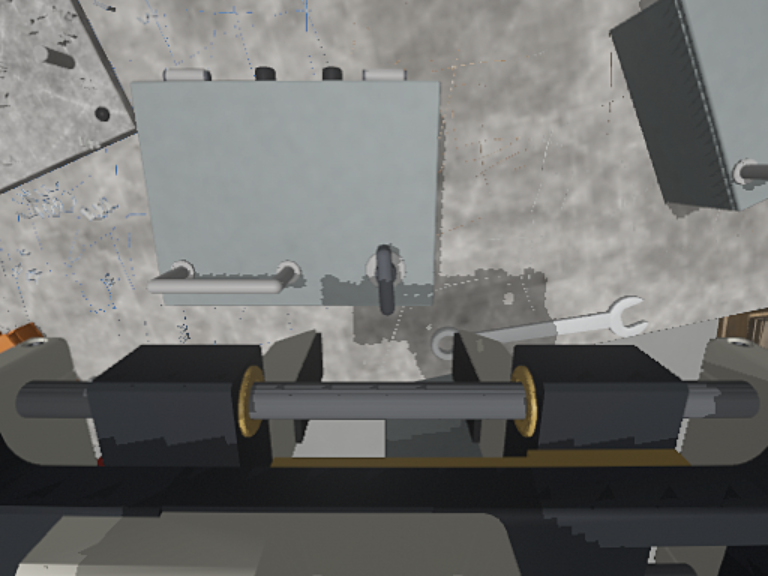

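View pics/s2.png

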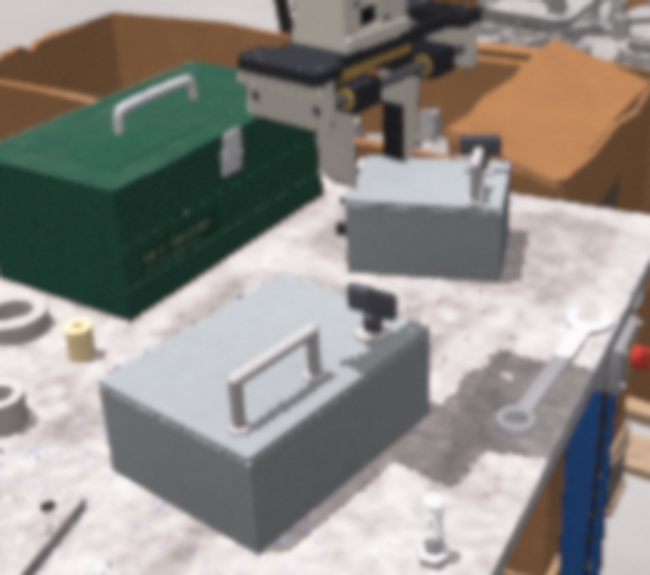

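The call was refused because every row needs all four keys, so nothing has moved. I'll resend it.

```bash
python3 -m crank '[{"dx":3,"dy":-0.1,"dz":-0.15,"spin":0},{"dx":6,"dy":-0.1,"dz":-0.15,"spin":0},{"dx":8,"dy":-0.1,"dz":-0.15,"spin":0},{"dx":10,"dy":-0.1,"dz":-0.15,"spin":0},{"dx":11.5,"dy":-0.1,"dz":-0.15,"spin":0},{"dx":12.6,"dy":-0.1,"dz":-0.15,"spin":0},{"dx":12.6,"dy":-0.1,"dz":-0.15,"spin":0},{"dx":12.6,"dy":-0.1,"dz":-0.15,"spin":0}]' 
python3 - <<'E'
from plan import *
from plant import capture
k=w([-50,-68,98]); to(k)
o=sensors.get_obs();c=capture("wrist");cv2.imwrite("pics/w3.png",cv2.resize(c["frame"],None,fx=1.5,fy=1.5))
c=capture("scene");cv2.imwrite("pics/s3.png",cv2.resize(c["frame"][100:330,100:360],None,fx=2.5,fy=2.5))
E
```

```text
time: 2.78
tool_pos: [474.9, 31.3, 100.7]
tcp_rot: [0.238, 1.57, -3.129]
contact_force: [0.4, -0.3, 0.9]
grip_width: 55.1
d(cm) [0.27 0.08 0.16]
```

View pics/w3.png

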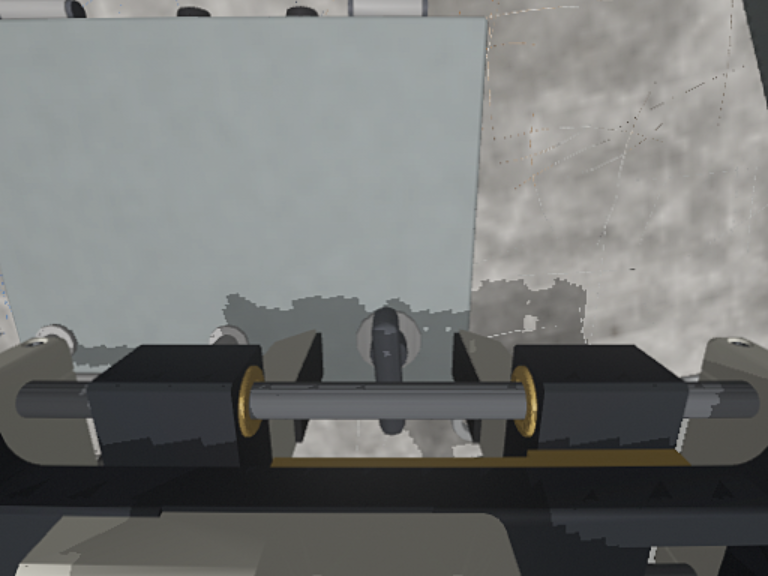

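View pics/s3.png

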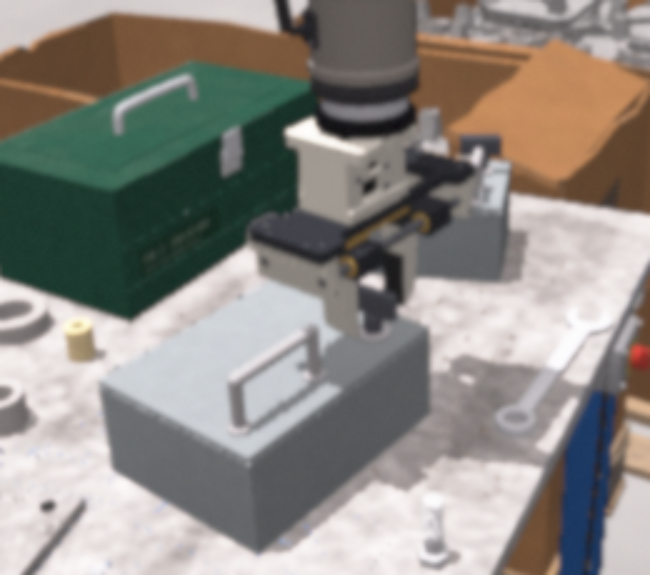

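The wing at (390,370) is centred between the fingers at (313,390) and (463,390). I'll close on it.

```bash
python3 -m crank '[{"dx":0,"dy":0,"dz":0,"spin":0},{"dx":0,"dy":0,"dz":0,"spin":0},{"dx":0,"dy":0,"dz":0,"spin":0},{"dx":0,"dy":0,"dz":0,"spin":0},{"dx":0,"dy":0,"dz":0,"spin":0},{"dx":0,"dy":0,"dz":0,"spin":0},{"dx":0,"dy":0,"dz":0,"spin":0},{"dx":0,"dy":0,"dz":0,"spin":0}]' 0
```

```text
time: 3.55
tool_pos: [474.9, 30.9, 100.7]
tcp_rot: [1.468, 1.569, -1.897]
contact_force: [-1.5, -4.7, 2.6]
grip_width: 13.4
```

```bash
python3 -m crank '[{"dx":0,"dy":0,"dz":0,"spin":0},{"dx":0,"dy":0,"dz":0,"spin":0},{"dx":0,"dy":0,"dz":0,"spin":-0.1},{"dx":0,"dy":0,"dz":0,"spin":-0.2},{"dx":0,"dy":0,"dz":0,"spin":-0.3},{"dx":0,"dy":0,"dz":0,"spin":-0.4},{"dx":0,"dy":0,"dz":0,"spin":-0.4}]'
```

```text
time: 4.13
tool_pos: [475.0, 30.7, 100.7]
tcp_rot: [1.154, 1.569, -1.806]
contact_force: [-1.1, -5.9, 0.8]
grip_width: 13.3
```

```bash
python3 - <<'E'
from plan import *
from plant import capture
to(w([-50,-68,98]),np.degrees(Y)+180)
o=sensors.get_obs();print(o["moment"],o["contact_force"],o["grip_width"]);c=capture("wrist");cv2.imwrite("pics/w4.png",cv2.resize(c["frame"],None,fx=1.5,fy=1.5))
c=capture("scene");cv2.imwrite("pics/s4.png",cv2.resize(c["frame"][100:330,100:360],None,fx=2.5,fy=2.5))
E
```

```text
d(cm) [ 0.27 -0.05  0.17] jaw -79.6 ccw need 66.5deg spin -1.161
[-0.96241561  0.22653571 -0.05762141] [-1.1240764  -5.88319624  0.75980982] 13.337997067780526
```

View pics/w4.png

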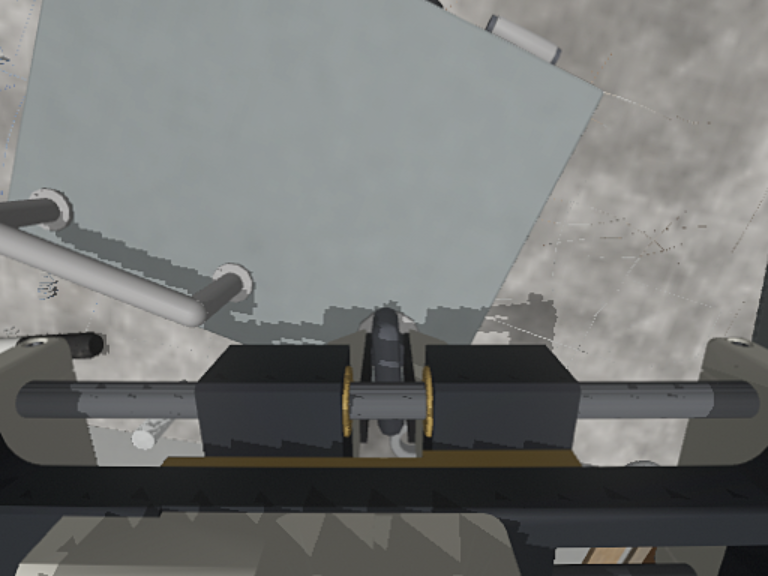

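View pics/s4.png

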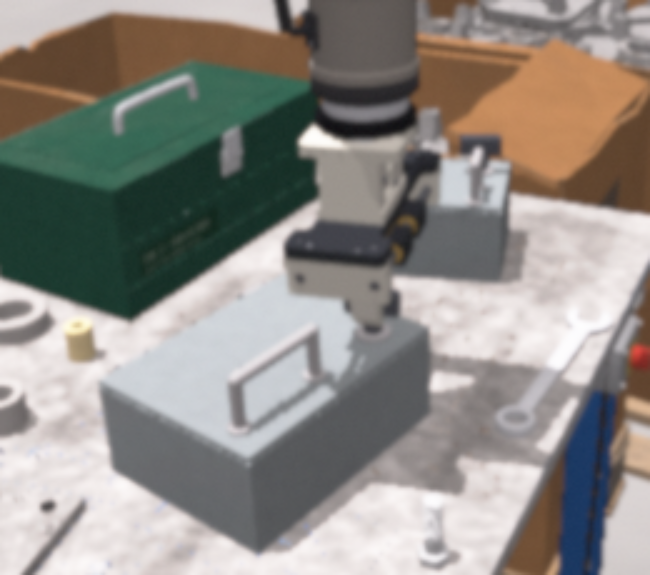

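The key is turning with the gripper; the wing stays clamped in the wrist view while the box rotates. I'll turn it the rest of the way.

```bash
python3 -m crank '[{"dx":0,"dy":0,"dz":0,"spin":-0.1},{"dx":0,"dy":0,"dz":0,"spin":-0.2},{"dx":0,"dy":0,"dz":0,"spin":-0.3},{"dx":0,"dy":0,"dz":0,"spin":-0.4},{"dx":0,"dy":0,"dz":0,"spin":-0.5},{"dx":0,"dy":0,"dz":0,"spin":-0.6},{"dx":0,"dy":0,"dz":0,"spin":-0.7},{"dx":0,"dy":0,"dz":0,"spin":-0.8},{"dx":0,"dy":0,"dz":0,"spin":-0.9},{"dx":0,"dy":0,"dz":0,"spin":-1.0},{"dx":0,"dy":0,"dz":0,"spin":-1.08},{"dx":0,"dy":0,"dz":0,"spin":-1.16},{"dx":0,"dy":0,"dz":0,"spin":-1.16},{"dx":0,"dy":0,"dz":0,"spin":-1.16}]'
python3 - <<'E'
from plan import *
from plant import capture
to(w([-50,-68,98]),np.degrees(Y)+180)
o=sensors.get_obs();print(o["moment"],o["contact_force"],o["grip_width"]);c=capture("wrist");cv2.imwrite("pics/w5.png",cv2.resize(c["frame"],None,fx=1.5,fy=1.5))
E
```

```text
time: 5.4
tool_pos: [475.3, 30.5, 100.8]
tcp_rot: [0.314, 1.569, -1.491]
contact_force: [-0.2, -7.4, 0.4]
grip_width: 13.2
d(cm) [ 0.27 -0.21  0.01] jaw -13.4 ccw need 0.4deg spin -0.006
[-1.24295897 -0.01227909 -0.17268168] [-0.16768532 -7.390184    0.36921032] 13.175901035552057
```

View pics/w5.png

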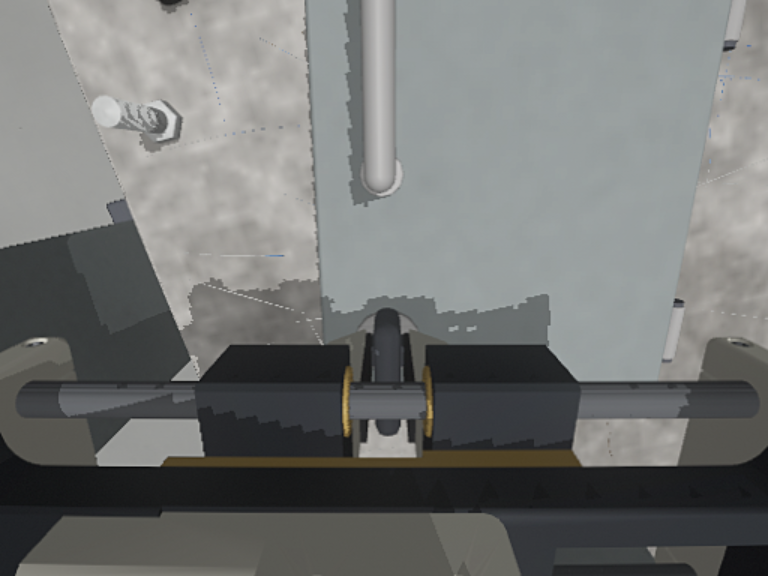

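The quarter turn is done, and the wing is now parallel to the handle bar. I'll release, rise, and look again for the handle.

```bash
python3 -m crank '[{"dx":0,"dy":0,"dz":0,"spin":0},{"dx":0,"dy":0,"dz":0,"spin":0},{"dx":0,"dy":0,"dz":0,"spin":0},{"dx":0,"dy":0,"dz":0,"spin":0},{"dx":0,"dy":0,"dz":0,"spin":0},{"dx":-2,"dy":0,"dz":0,"spin":0},{"dx":-4,"dy":0,"dz":0,"spin":0},{"dx":-7,"dy":0,"dz":0,"spin":0},{"dx":-10,"dy":0,"dz":0,"spin":0},{"dx":-12,"dy":0,"dz":0,"spin":0},{"dx":-12,"dy":0,"dz":0,"spin":0}]' 50
python3 - <<'E'
from plan import *
from plant import capture
to(handle(0)+[0,0,100],np.degrees(Y)+180)
o=sensors.get_obs();c=capture("wrist");V=wview(c,o);f=c["frame"].copy()
for P,col in [(w([-50,-68,129]),(0,0,255)),(w([-52,5,126]),(0,255,0)),(w([-52,85,126]),(0,255,0)),(w([-80,105,86]),(255,0,0)),(w([-80,-105,86]),(255,0,0))]:
    p=proj(c,P,V)[0];print(p.round(1));cv2.circle(f,tuple(int(v) for v in p.round()),3,col,1)
cv2.imwrite("pics/w6.png",cv2.resize(f,None,fx=1.5,fy=1.5))
E
```

```text
time: 6.37
tool_pos: [477.3, 31.7, 225.0]
tcp_rot: [1.721, 1.562, -0.084]
contact_force: [-0.0, -0.2, 0.5]
grip_width: 45.9
d(cm) [ -0.09  -0.65 -11.12] jaw -13.4 ccw need 0.4deg spin -0.007
[253.5 194.3]
[250.6 116.8]
[249.3  17.9]
[220.6   8.3]
[228.3 214. ]
```

View pics/w6.png

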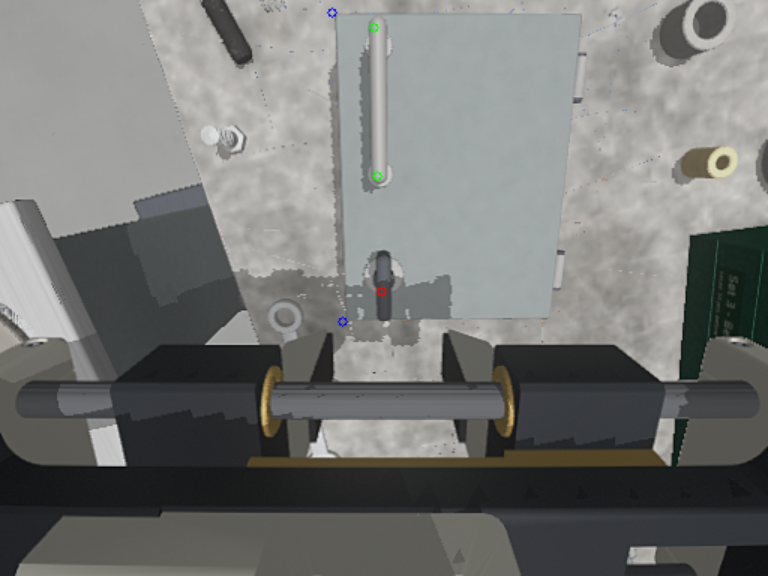

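The green marks sit on the bar at (377,30)–(377,178), and the real panel is about 1.5–2 mm further toward box +x. I'll move over the handle and descend.

```bash
python3 -m crank '[{"dx":0,"dy":-0.2,"dz":-3,"spin":0},{"dx":0,"dy":-0.4,"dz":-6,"spin":0},{"dx":0,"dy":-0.5,"dz":-9,"spin":0},{"dx":0,"dy":-0.5,"dz":-11.1,"spin":0},{"dx":0,"dy":-0.5,"dz":-11.1,"spin":0},{"dx":3,"dy":-0.5,"dz":-11.1,"spin":0},{"dx":6,"dy":-0.5,"dz":-11.1,"spin":0},{"dx":8.5,"dy":-0.5,"dz":-11.1,"spin":0},{"dx":10.5,"dy":-0.5,"dz":-11.1,"spin":0},{"dx":11.7,"dy":-0.5,"dz":-11.1,"spin":0},{"dx":11.7,"dy":-0.5,"dz":-11.1,"spin":0},{"dx":11.7,"dy":-0.5,"dz":-11.1,"spin":0}]'
python3 - <<'E'
from plan import *
from plant import capture
to(handle(0)+[0,0,-19],np.degrees(Y)+180)
c=capture("wrist");cv2.imwrite("pics/w7.png",cv2.resize(c["frame"],None,fx=1.5,fy=1.5))
c=capture("scene");cv2.imwrite("pics/s7.png",cv2.resize(c["frame"][100:330,100:360],None,fx=2.5,fy=2.5))
E
```

```text
time: 7.42
tool_pos: [495.2, 140.3, 102.6]
tcp_rot: [-1.145, 1.568, -2.951]
contact_force: [0.4, 0.8, 0.7]
grip_width: 45.9
d(cm) [-0.44  0.13 -0.15] jaw -13.5 ccw need 0.4deg spin -0.007
```

View pics/w7.png

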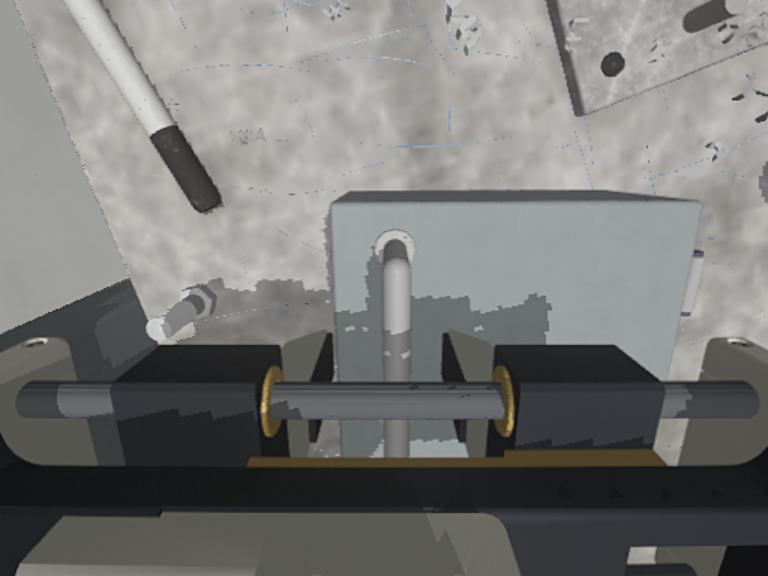

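View pics/s7.png

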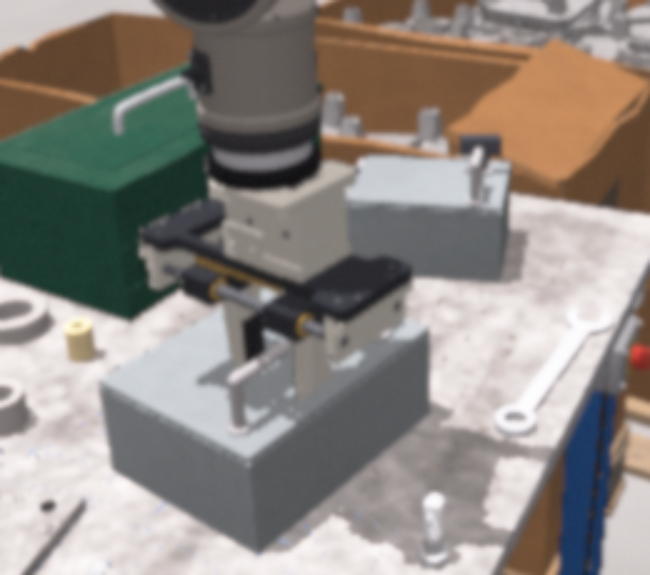

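The bar at x≈397 is about 3 mm to the right of the jaw centre (388), so the box sits about 2 mm further in +x. I'll trim the position and close.

```bash
python3 -m crank '[{"dx":-0.4,"dy":0.3,"dz":0,"spin":-0.007},{"dx":-0.4,"dy":0.3,"dz":0,"spin":-0.007},{"dx":-0.4,"dy":0.3,"dz":0,"spin":-0.007},{"dx":-0.4,"dy":0.3,"dz":0,"spin":-0.007},{"dx":-0.4,"dy":0.3,"dz":0,"spin":-0.007},{"dx":-0.4,"dy":0.3,"dz":0,"spin":-0.007},{"dx":-0.4,"dy":0.3,"dz":0,"spin":-0.007},{"dx":-0.4,"dy":0.3,"dz":0,"spin":-0.007},{"dx":-0.4,"dy":0.3,"dz":0,"spin":-0.007}]' 0
python3 - <<'E'
from plan import *
o=sensors.get_obs();T=R.from_euler('xyz',o["tcp_rot"]).as_matrix()
C2=C+RB@[2,0,0]
import plan; plan.C=C2
to(handle(0)+[0,0,-19])
p0=handle(0)
for th in np.arange(.1,1.56,.1):
    d=T.T@(handle(th)-p0)/10; print(th.round(2),d.round(2))
E
```

```text
time: 8.27
tool_pos: [498.7, 140.2, 107.7]
tcp_rot: [-1.334, 1.57, -3.132]
contact_force: [-2.1, 0.1, 2.3]
grip_width: 9.2
d(cm) [ 0.07 -0.01 -0.07]
0.1 [-1.3   0.52  0.  ]
0.2 [-2.53  1.18  0.  ]
0.3 [-3.7   1.95  0.  ]
0.4 [-4.78  2.83  0.  ]
0.5 [-5.77  3.82  0.  ]
0.6 [-6.65  4.9   0.  ]
0.7 [-7.43  6.06  0.  ]
0.8 [-8.08  7.3   0.  ]
0.9 [-8.6   8.59  0.  ]
1.0 [-9.    9.93  0.  ]
1.1 [-9.26 11.31  0.  ]
1.2 [-9.38 12.7   0.  ]
1.3 [-9.36 14.1   0.  ]
1.4 [-9.2  15.48  0.  ]
1.5 [-8.9  16.85  0.  ]
```

The grip is solid: 9.2 mm opening, within 1 mm of the predicted bar position. I'll start the arc.

```bash
python3 -m crank '[{"dx":-0.65,"dy":0.25,"dz":0,"spin":0},{"dx":-1.3,"dy":0.52,"dz":0,"spin":0},{"dx":-1.9,"dy":0.84,"dz":0,"spin":0},{"dx":-2.53,"dy":1.18,"dz":0,"spin":0},{"dx":-3.1,"dy":1.56,"dz":0,"spin":0},{"dx":-3.7,"dy":1.95,"dz":0,"spin":0},{"dx":-4.25,"dy":2.38,"dz":0,"spin":0},{"dx":-4.78,"dy":2.83,"dz":0,"spin":0},{"dx":-5.28,"dy":3.32,"dz":0,"spin":0},{"dx":-5.77,"dy":3.82,"dz":0,"spin":0},{"dx":-5.77,"dy":3.82,"dz":0,"spin":0}]'
python3 - <<'E'
import plan
from plan import *
from plant import capture
plan.C=C+RB@[2,0,0]
to(handle(.5)+[0,0,-19]);to(handle(1)+[0,0,-19]);to(handle(1.45)+[0,0,-19])
c=capture("scene");cv2.imwrite("pics/s8.png",cv2.resize(c["frame"][60:330,100:360],None,fx=2.2,fy=2.2))
E
```

```text
time: 9.18
tool_pos: [535.7, 131.6, 167.1]
tcp_rot: [-1.505, 1.569, 2.979]
contact_force: [-8.5, 2.1, 6.9]
grip_width: 8.9
d(cm) [ 0.25  0.02 -0.08]
d(cm) [-2.99  6.13 -0.07]
d(cm) [-3.07 12.36 -0.07]
```

View pics/s8.png

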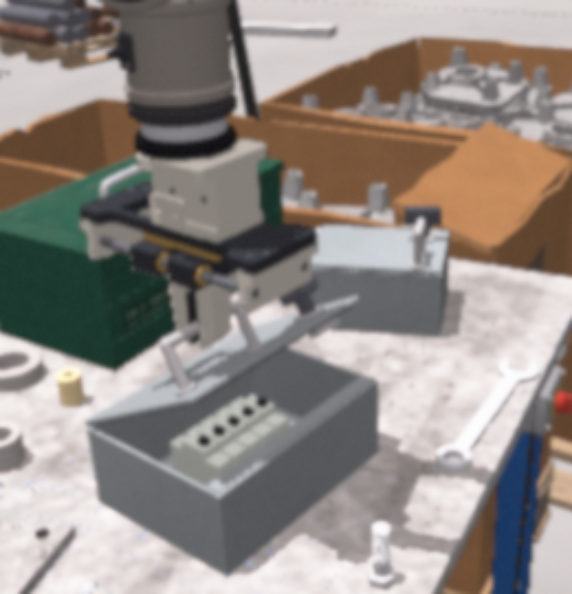

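The panel is up about 0.5 rad with the bar still held, and forces stay under 12 N. I'll continue the arc to about 1.45.

```bash
python3 -m crank '[{"dx":-0.45,"dy":0.53,"dz":0,"spin":0},{"dx":-0.88,"dy":1.08,"dz":0,"spin":0},{"dx":-1.28,"dy":1.65,"dz":0,"spin":0},{"dx":-1.66,"dy":2.24,"dz":0,"spin":0},{"dx":-2.0,"dy":2.85,"dz":0,"spin":0},{"dx":-2.31,"dy":3.48,"dz":0,"spin":0},{"dx":-2.58,"dy":4.12,"dz":0,"spin":0},{"dx":-2.83,"dy":4.77,"dz":0,"spin":0},{"dx":-3.04,"dy":5.43,"dz":0,"spin":0},{"dx":-3.23,"dy":6.11,"dz":0,"spin":0},{"dx":-3.23,"dy":6.11,"dz":0,"spin":0}]'
python3 - <<'E'
import plan
from plan import *
from plant import capture
plan.C=C+RB@[2,0,0]
to(handle(1)+[0,0,-19])
E
```

```text
time: 10.15
tool_pos: [597.0, 117.3, 200.7]
tcp_rot: [1.74, 1.568, -0.059]
contact_force: [-4.2, -0.6, 8.0]
grip_width: 8.8
d(cm) [ 0.37 -0.16 -0.08]
```

```bash
python3 -m crank '[{"dx":-0.15,"dy":0.69,"dz":0,"spin":0},{"dx":-0.26,"dy":1.38,"dz":0,"spin":0},{"dx":-0.33,"dy":2.07,"dz":0,"spin":0},{"dx":-0.38,"dy":2.77,"dz":0,"spin":0},{"dx":-0.38,"dy":3.47,"dz":0,"spin":0},{"dx":-0.36,"dy":4.17,"dz":0,"spin":0},{"dx":-0.29,"dy":4.86,"dz":0,"spin":0},{"dx":-0.2,"dy":5.55,"dz":0,"spin":0},{"dx":-0.07,"dy":6.1,"dz":0,"spin":0},{"dx":-0.07,"dy":6.1,"dz":0,"spin":0},{"dx":-0.07,"dy":6.1,"dz":0,"spin":0}]'
python3 - <<'E'
import plan
from plan import *
from plant import capture
plan.C=C+RB@[2,0,0]
to(handle(1.4)+[0,0,-19])
for n in ("scene","wrist"):
  c=capture(n);cv2.imwrite(f"pics/{n}9.png",cv2.resize(c["frame"],None,fx=1.5,fy=1.5))
E
```

```text
time: 11.07
tool_pos: [657.3, 103.0, 200.4]
tcp_rot: [1.623, 1.565, -0.176]
contact_force: [2.4, -1.1, 4.9]
grip_width: 8.7
d(cm) [ 0.15 -0.81 -0.11]
```

View pics/scene9.png

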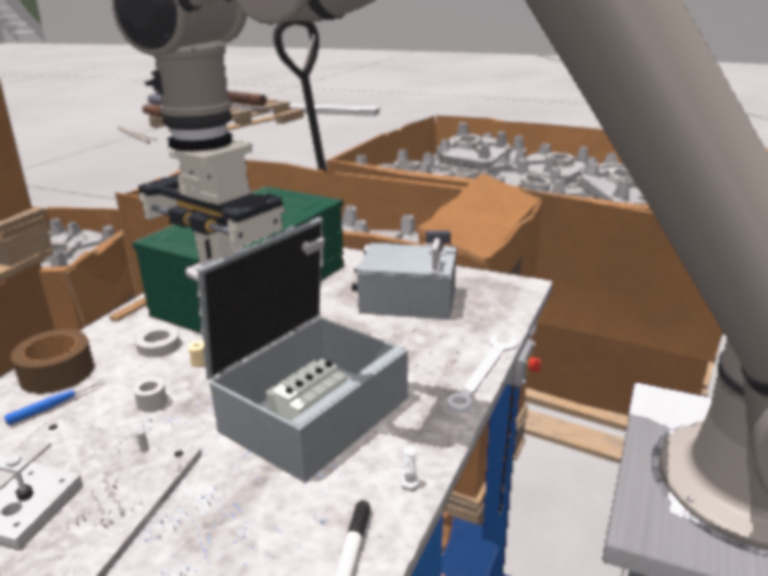

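View pics/wrist9.png

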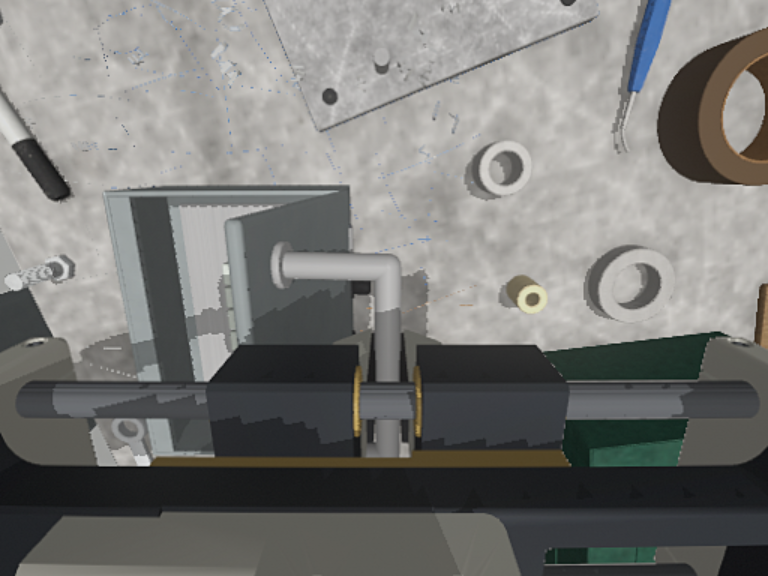

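The panel stands near upright (~1.45 rad) and the bar is still between the pads. I'll let go with a small opening and rise straight up.

```bash
python3 -m crank '[{"dx":0,"dy":0,"dz":0,"spin":0},{"dx":0,"dy":0,"dz":0,"spin":0},{"dx":0,"dy":0,"dz":0,"spin":0},{"dx":0,"dy":0,"dz":0,"spin":0},{"dx":0,"dy":0,"dz":0,"spin":0},{"dx":0,"dy":0,"dz":0,"spin":0}]' 25
python3 -m crank '[{"dx":-1,"dy":0,"dz":0,"spin":0},{"dx":-2,"dy":0,"dz":0,"spin":0},{"dx":-3,"dy":0,"dz":0,"spin":0},{"dx":-4,"dy":0,"dz":0,"spin":0},{"dx":-6,"dy":0,"dz":0,"spin":0},{"dx":-8,"dy":0,"dz":0,"spin":0},{"dx":-10,"dy":0,"dz":0,"spin":0},{"dx":-12,"dy":0,"dz":0,"spin":0},{"dx":-12,"dy":0,"dz":0,"spin":0},{"dx":-12,"dy":0,"dz":0,"spin":0}]'
python3 - <<'E'
from plan import *
from plant import capture
for n in ("scene","wrist","top"):
  c=capture(n);cv2.imwrite(f"pics/{n}10.png",cv2.resize(c["frame"],None,fx=1.5,fy=1.5))
E
```

```text
time: 11.67
tool_pos: [655.0, 104.0, 198.1]
tcp_rot: [-1.208, 1.57, -3.007]
contact_force: [0.4, -0.7, 0.3]
grip_width: 23.1
time: 12.5
tool_pos: [655.6, 104.0, 320.4]
tcp_rot: [1.819, 1.567, 0.02]
contact_force: [-0.3, -0.2, -0.8]
grip_width: 22.9
```

View pics/scene10.png

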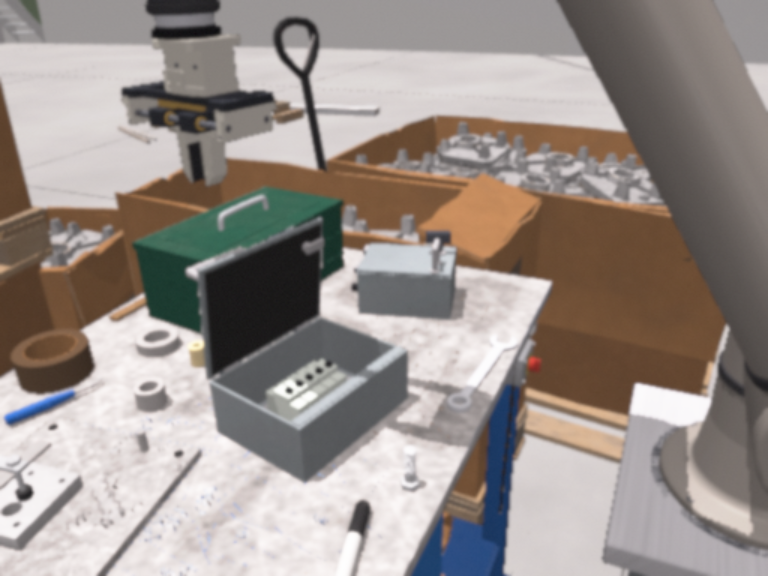

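View pics/wrist10.png

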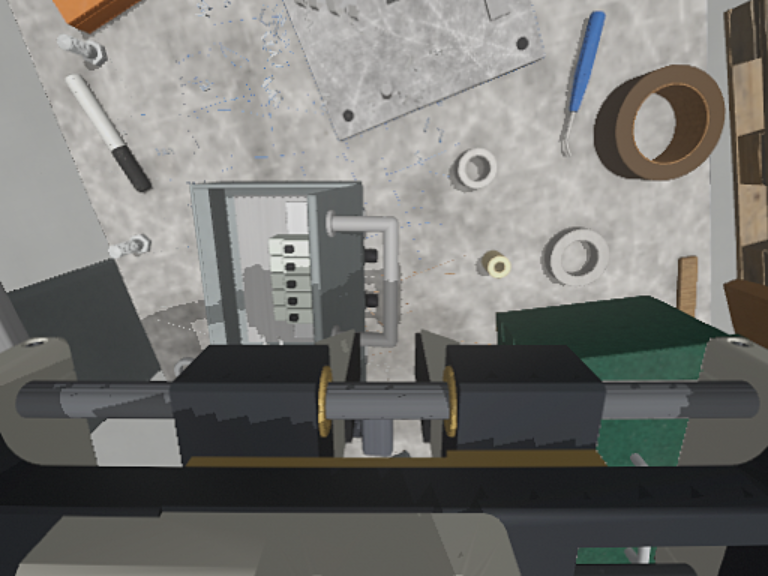

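The panel stands upright with the gripper well clear. In the wrist view the handle is free, and the key wing at (377,435) still lies parallel to the free edge. The small box's key looks unchanged. Handing in.

```bash
python3 - <<'E'
from plant import sensors, bot
o=sensors.get_obs();print(o["time"],o["contact_force"].round(1),abs(o["dq"]).max())
print(bot.close_job())
E
```

```text
12.65 [-0.4  0.1 -0.5] 0.006457781955383458
the job is handed in; nothing more can be done
None
```

The wide box's key is turned a quarter turn counter-clockwise and its panel stands open by itself. I handed the job in at 12.65 s of the 51 s allowed; no verdict was reported.

- **Key:** I pinched it and turned the gripper about 90° with the panel shut. The wrist picture then showed the wing parallel to the free edge.
- **Panel:** I gripped the bar handle and swung it along its arc to about 1.4–1.45 rad. I then let go with a 23 mm opening and rose 120 mm straight up.
- **Last checks:** The panel looked the same before and after I let go, and the key still looked turned. The smaller box was never approached and its key looked unchanged. The gripper was clear, with under 1 N on the tool and the arm at rest. I judged the joint angles from pictures and geometry, as they can't be read directly.
- **Errors and disagreements:**
  - One early move was refused for missing row keys, so nothing moved and I resent it.
  - The overhead estimate of the box was about 2 mm short in x, which I corrected from the wrist view before gripping the handle.
  - The gripper read about 13 mm on the 10 mm wing and about 9 mm on the 10 mm bar. I never explained either reading, but both grips held.

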